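Spread the cheeses in the table warmer and switch it on

ROBOT

A 6-joint arm with a two-finger parallel gripper is mounted at the origin on the work surface. World frame = base frame: x ahead of the robot, y to its left, z up, the work surface at z = 0. Lengths are in mm, angles in rad, forces in N, time in s.
With the tool pointing down it reaches from about 350 to 975 mm from the base axis. Payload 7.1 kg.
Tool frame: the origin (TCP) lies between the finger pads; the fingertips stand 19 mm ahead of it and the grasp point (between the pads) is the TCP (ctrl.tcp_to_tips is the distance from the TCP to the fingertips, in mm); z points along the fingers, y is the line along which they close (so a half turn about z gives the same grasp; the last joint's range is limited). The gripper opens to 88 mm and grips with 3 to 60 N. Pads are 20 mm wide; open, the fingers measure 115 mm over their backs; the gripper's body (75 mm by 178 mm) begins 61 mm behind the grasp point.
Start: joints at [1.252, 0.423, 1.63, -0, 1.089, -0.019], TCP at [184.549, 597.115, 241.675] pointing down, gripper open.
Joint ranges: [-3, 3], [-0.9, 2.11], [0.09, 2.58], [-1.31, 4.45], [0.11, 2.69], [-2.54, 2.54]. Speed limits (rad/s): [2.39, 2.39, 3.01, 3.14, 3.14, 3.14].

INTERFACE

Orientations are given as a rotation vector (axis times angle).
In Python, from workcell import status, optics, ctrl gives the robot as it stands. The module is installed in compiled form; this text tells all that it offers.
- The arm moves only by the shell command python3 -m inch 'ROWS'. ROWS is JSON, a list that holds one entry, the list of rows, each a list of 7 numbers: the shift along the tool's x, y, z in mm, then the turn, a rotation vector about the tool's x, y, z in rad, then the opening in per cent of the stroke, from 0 (shut) to 100 (fully open). A call has 1 to 20 rows; each row is the pose to reach, as a shift and turn from the pose commanded when the call began, along the tool's axes at that moment; what a row does not reach only later rows make up. A row lasts 1/10 s, in which the tool goes at most 50 mm and 8.59 degrees, less where a joint would pass 70% of its speed; a pose out of reach is approached as far as the arm can. A call with a gripper value outside its range is refused whole. The fingers move at their own pace and stop on an object; the grip force is fixed at half the most. Time passes only in rows, so rows that repeat a pose let the fingers close. It gives the time, the measured TCP pose, the force, the opening and the grip force at its end, in the units of the state.
- status.get_obs(): the state, without advancing time (a new reading comes with each control period).
- optics.get_image(name): name is "scene" or "top" or "wrist"; returns a dict with "frame" (480x640x3 uint8, red, green, blue), "fx", "fy", "cx", "cy" (pixels), "k1" (the pictures are not rectified: a ray, as slopes to the right and down, at radius r is drawn at 1 + k1 r^2 times it, then the intrinsics apply), "rvec" (rotation vector, rad) and "tvec" (3), from world to camera coordinates, as OpenCV has them; the wrist camera has in their place "hand_eye" (4x4, takes a point from camera to tool coordinates, whose origin is the TCP and whose axes are the flange's). Camera axes: x right, y down, z forward; pixel columns grow to the right and rows downward; lengths in mm; the calibration is good to about 2 mm. A picture is of the moment at which its call begins: read the wrist's pose just before it. There is no depth.
- ctrl.close_job(): hands the job in; it is judged then, once.
The state is a dict: "t": time; "qpos": joint angles; "qvel": joint speeds; "joint_torque": joint torques, N m; "ee_pos": TCP position; "orientation": TCP orientation; "ft_force": force on the tool from outside, world axes, zero at the start; "moment": the same for the moment, N m; "width": finger opening in mm; "grasp_force": force on a finger pad.
Only numpy, scipy, OpenCV 4.12 (cv2) and the standard library are available. Lean on these libraries where they do the work, as an engineer would, in place of code of your own. Each camera call takes 0.05 s, during which the arm holds its last target. There are 200 camera calls.

TASK

The little cheeses lie heaped under the rack of the table warmer: spread them into one even layer over the tray, each lying flat on the tray floor, at least one out towards each of the tray's four corners and a finger's breadth (about 15 mm or more) clear between any two. Then switch the heater on by pushing its lever fully over, away from the robot. The cheeses are soft, so hold them lightly; do not bump the rack hard or disturb the other things on the table.

Things in the scene. Friction and masses are not known exactly. Their poses are not given: they have to be found in the camera images.
- warmer: Fixed table warmer: red housing 250 x 340 mm with a shallow black tray; its place and yaw vary. Origin at table height under the tray's centre; x points away from the robot to the tray's rear, y along its length, z up. The flat tray floor is 35 mm above the table, inside 230 mm in x by 320 mm in y; walls 4 mm thick, 25 mm high above the floor.
- rack: Fixed wire rack above the tray's rear half (origin and axes as the warmer): thin bars along y from x = 30 to 135 mm, 327 mm long, underside 215 mm above the tray floor, top 256 mm above the table, on two thin posts at x = 132, y = -160 and 160 mm. Open in front and at the sides. The heap lies under it: reach in slanted from the front.
- heater (a joint): Heater toggle lever on a grey switch box left or right of the warmer. 0 = leaning fully towards the robot (off), 1.0 rad = fully away from the robot (on); it turns about a horizontal axis along the warmer's y and stays where it is left. Starts between 0 and 0.2.
- heater_tip (a point): Tip of the heater lever (moves with it); centre of a red ball knob 26 mm in diameter, 80 mm from the pivot, which is 22 mm above the table (knob centre 92 mm high when fully off or on, 102 mm upright). It travels 77 mm along the warmer's +x direction, with about 1 N of friction. The switch box is fixed, 70 x 50 x 25 mm.
- cheese1_center (a point): Centre of a small round soft cheese, a yellow disc 40 mm in diameter and 26 mm high, about 36 g. They start in a tight heap on paper stuck to the tray: four in a diamond (a corner to the robot) on the floor, two on top, one behind the other. Flat on the floor its centre is 48 mm above the table. Soft: the finger forces on it must add up to less than 90 N (a 20 to 25 N grip is safe).
- cheese1: The same cheese; origin at the centre of one flat face, z along its axis.
- cheese2_center (a point): Centre of a small round soft cheese, a yellow disc 40 mm in diameter and 26 mm high, about 36 g; as cheese1.
- cheese2: The same cheese; origin at the centre of one flat face, z along its axis.
- cheese3_center (a point): Centre of a small round soft cheese, a yellow disc 40 mm in diameter and 26 mm high, about 36 g; as cheese1.
- cheese3: The same cheese; origin at the centre of one flat face, z along its axis.
- cheese4_center (a point): Centre of a small round soft cheese, a yellow disc 40 mm in diameter and 26 mm high, about 36 g; as cheese1.
- cheese4: The same cheese; origin at the centre of one flat face, z along its axis.
- cheese5_center (a point): Centre of a small round soft cheese, a yellow disc 40 mm in diameter and 26 mm high, about 36 g; as cheese1.
- cheese5: The same cheese; origin at the centre of one flat face, z along its axis.
- cheese6_center (a point): Centre of a small round soft cheese, a yellow disc 40 mm in diameter and 26 mm high, about 36 g; as cheese1.
- cheese6: The same cheese; origin at the centre of one flat face, z along its axis.
- mug: Bystander, loose: mug, 72 mm wide, 85 mm high, blue, stands on the other side of the warmer from the switch box. Origin at the centre of its underside. Leave it alone.
- bottle: Bystander, loose: wine bottle, 72 mm wide, 240 mm high, green. Origin at the centre of its underside. Leave it alone.
- tumbler: Bystander, loose: glass tumbler, 60 mm wide, 75 mm high. Origin at the centre of its underside. Leave it alone.
- pepper_mill: Bystander, loose: pepper mill, dark wood, 52 mm wide, 122 mm high. Origin at the centre of its underside. Leave it alone.
- matchbox: Bystander, loose: matchbox, red, 36 x 54 x 15 mm. Origin at the centre of its underside. Leave it alone.
- scraper: Bystander, loose: scraper, black handled, 180 mm long, lying flat behind the warmer. Origin at the centre of its underside. Leave it alone.
Things that resemble listed ones, but are neither listed nor needed, are in the scene too. Leave any black or turquoise look-alike of the cheese2 alone. Leave any purple look-alike of the cheese3 alone.

How it is judged (in metres and radians):
On the way, in this order (a step that is already met when the one before it is completed fails the run):
1. all six cheeses lie flat, single and evenly spread in the tray, while the heater is still off (z of cheese1_center in the frame of warmer between 0.043 and 0.053 m and angle between the z axis of each of cheese1, cheese2, cheese3, cheese4, cheese5, cheese6 and the z axis of warmer, either way round below 0.2 rad and linear speed of each of cheese1, cheese2, cheese3, cheese4, cheese5, cheese6 below 0.02 m/s and z of cheese2_center in the frame of warmer between 0.043 and 0.053 m and z of cheese3_center in the frame of warmer between 0.043 and 0.053 m and z of cheese4_center in the frame of warmer between 0.043 and 0.053 m and z of cheese5_center in the frame of warmer between 0.043 and 0.053 m and z of cheese6_center in the frame of warmer between 0.043 and 0.053 m and horizontal distance between cheese1_center and cheese2_center above 0.054 m and horizontal distance between each of cheese1_center, cheese2_center and cheese3_center above 0.054 m and horizontal distance between each of cheese1_center, cheese2_center, cheese3_center and cheese4_center above 0.054 m and horizontal distance between each of cheese1_center, cheese2_center, cheese3_center, cheese4_center and cheese5_center above 0.054 m and horizontal distance between each of cheese1_center, cheese2_center, cheese3_center, cheese4_center, cheese5_center and cheese6_center above 0.054 m and ((x of cheese1_center in the frame of warmer below -0.02 m and y of cheese1_center in the frame of warmer below -0.04 m) or (x of cheese2_center in the frame of warmer below -0.02 m and y of cheese2_center in the frame of warmer below -0.04 m) or (x of cheese3_center in the frame of warmer below -0.02 m and y of cheese3_center in the frame of warmer below -0.04 m) or (x of cheese4_center in the frame of warmer below -0.02 m and y of cheese4_center in the frame of warmer below -0.04 m) or (x of cheese5_center in the frame of warmer below -0.02 m and y of cheese5_center in the frame of warmer below -0.04 m) or (x of cheese6_center in the frame of warmer below -0.02 m and y of cheese6_center in the frame of warmer below -0.04 m)) and ((x of cheese1_center in the frame of warmer below -0.02 m and y of cheese1_center in the frame of warmer above 0.04 m) or (x of cheese2_center in the frame of warmer below -0.02 m and y of cheese2_center in the frame of warmer above 0.04 m) or (x of cheese3_center in the frame of warmer below -0.02 m and y of cheese3_center in the frame of warmer above 0.04 m) or (x of cheese4_center in the frame of warmer below -0.02 m and y of cheese4_center in the frame of warmer above 0.04 m) or (x of cheese5_center in the frame of warmer below -0.02 m and y of cheese5_center in the frame of warmer above 0.04 m) or (x of cheese6_center in the frame of warmer below -0.02 m and y of cheese6_center in the frame of warmer above 0.04 m)) and ((x of cheese1_center in the frame of warmer above 0.02 m and y of cheese1_center in the frame of warmer below -0.04 m) or (x of cheese2_center in the frame of warmer above 0.02 m and y of cheese2_center in the frame of warmer below -0.04 m) or (x of cheese3_center in the frame of warmer above 0.02 m and y of cheese3_center in the frame of warmer below -0.04 m) or (x of cheese4_center in the frame of warmer above 0.02 m and y of cheese4_center in the frame of warmer below -0.04 m) or (x of cheese5_center in the frame of warmer above 0.02 m and y of cheese5_center in the frame of warmer below -0.04 m) or (x of cheese6_center in the frame of warmer above 0.02 m and y of cheese6_center in the frame of warmer below -0.04 m)) and ((x of cheese1_center in the frame of warmer above 0.02 m and y of cheese1_center in the frame of warmer above 0.04 m) or (x of cheese2_center in the frame of warmer above 0.02 m and y of cheese2_center in the frame of warmer above 0.04 m) or (x of cheese3_center in the frame of warmer above 0.02 m and y of cheese3_center in the frame of warmer above 0.04 m) or (x of cheese4_center in the frame of warmer above 0.02 m and y of cheese4_center in the frame of warmer above 0.04 m) or (x of cheese5_center in the frame of warmer above 0.02 m and y of cheese5_center in the frame of warmer above 0.04 m) or (x of cheese6_center in the frame of warmer above 0.02 m and y of cheese6_center in the frame of warmer above 0.04 m)) and value of joint heater below 0.5 rad), for 0.2 s.
2. the heater lever is pushed over to on (value of joint heater above 0.85 rad), for 0.2 s.
At the end, for the whole second after the job is handed in: All six cheeses rest flat on the tray floor (height within 5 mm, tilt under 0.2 rad), centres at least 54 mm apart (14 mm clear), at least one in each corner region (over 20 mm from the tray's centre in x and 40 mm in y); heater lever beyond 0.85 of its 1.0 rad (z of cheese1_center in the frame of warmer between 0.043 and 0.053 m and angle between the z axis of each of cheese1, cheese2, cheese3, cheese4, cheese5, cheese6 and the z axis of warmer, either way round below 0.2 rad and linear speed of each of cheese1, cheese2, cheese3, cheese4, cheese5, cheese6 below 0.02 m/s and z of cheese2_center in the frame of warmer between 0.043 and 0.053 m and z of cheese3_center in the frame of warmer between 0.043 and 0.053 m and z of cheese4_center in the frame of warmer between 0.043 and 0.053 m and z of cheese5_center in the frame of warmer between 0.043 and 0.053 m and z of cheese6_center in the frame of warmer between 0.043 and 0.053 m and horizontal distance between cheese1_center and cheese2_center above 0.054 m and horizontal distance between each of cheese1_center, cheese2_center and cheese3_center above 0.054 m and horizontal distance between each of cheese1_center, cheese2_center, cheese3_center and cheese4_center above 0.054 m and horizontal distance between each of cheese1_center, cheese2_center, cheese3_center, cheese4_center and cheese5_center above 0.054 m and horizontal distance between each of cheese1_center, cheese2_center, cheese3_center, cheese4_center, cheese5_center and cheese6_center above 0.054 m and ((x of cheese1_center in the frame of warmer below -0.02 m and y of cheese1_center in the frame of warmer below -0.04 m) or (x of cheese2_center in the frame of warmer below -0.02 m and y of cheese2_center in the frame of warmer below -0.04 m) or (x of cheese3_center in the frame of warmer below -0.02 m and y of cheese3_center in the frame of warmer below -0.04 m) or (x of cheese4_center in the frame of warmer below -0.02 m and y of cheese4_center in the frame of warmer below -0.04 m) or (x of cheese5_center in the frame of warmer below -0.02 m and y of cheese5_center in the frame of warmer below -0.04 m) or (x of cheese6_center in the frame of warmer below -0.02 m and y of cheese6_center in the frame of warmer below -0.04 m)) and ((x of cheese1_center in the frame of warmer below -0.02 m and y of cheese1_center in the frame of warmer above 0.04 m) or (x of cheese2_center in the frame of warmer below -0.02 m and y of cheese2_center in the frame of warmer above 0.04 m) or (x of cheese3_center in the frame of warmer below -0.02 m and y of cheese3_center in the frame of warmer above 0.04 m) or (x of cheese4_center in the frame of warmer below -0.02 m and y of cheese4_center in the frame of warmer above 0.04 m) or (x of cheese5_center in the frame of warmer below -0.02 m and y of cheese5_center in the frame of warmer above 0.04 m) or (x of cheese6_center in the frame of warmer below -0.02 m and y of cheese6_center in the frame of warmer above 0.04 m)) and ((x of cheese1_center in the frame of warmer above 0.02 m and y of cheese1_center in the frame of warmer below -0.04 m) or (x of cheese2_center in the frame of warmer above 0.02 m and y of cheese2_center in the frame of warmer below -0.04 m) or (x of cheese3_center in the frame of warmer above 0.02 m and y of cheese3_center in the frame of warmer below -0.04 m) or (x of cheese4_center in the frame of warmer above 0.02 m and y of cheese4_center in the frame of warmer below -0.04 m) or (x of cheese5_center in the frame of warmer above 0.02 m and y of cheese5_center in the frame of warmer below -0.04 m) or (x of cheese6_center in the frame of warmer above 0.02 m and y of cheese6_center in the frame of warmer below -0.04 m)) and ((x of cheese1_center in the frame of warmer above 0.02 m and y of cheese1_center in the frame of warmer above 0.04 m) or (x of cheese2_center in the frame of warmer above 0.02 m and y of cheese2_center in the frame of warmer above 0.04 m) or (x of cheese3_center in the frame of warmer above 0.02 m and y of cheese3_center in the frame of warmer above 0.04 m) or (x of cheese4_center in the frame of warmer above 0.02 m and y of cheese4_center in the frame of warmer above 0.04 m) or (x of cheese5_center in the frame of warmer above 0.02 m and y of cheese5_center in the frame of warmer above 0.04 m) or (x of cheese6_center in the frame of warmer above 0.02 m and y of cheese6_center in the frame of warmer above 0.04 m)) and value of joint heater above 0.85 rad); the robot touches nothing.
It fails at once if a cheese is squeezed or pressed with more than 90 N (contact force between the fingers and cheese1 above 90 N or contact force between the fingers and cheese2 above 90 N or contact force between the fingers and cheese3 above 90 N or contact force between the fingers and cheese4 above 90 N or contact force between the fingers and cheese5 above 90 N or contact force between the fingers and cheese6 above 90 N).
It fails at once if the rack is bumped with more than 15 N (contact force between any of the fingers, the arm and rack above 15 N).
It fails at once if a bystander is moved by more than 30 mm (distance of any of mug, bottle, tumbler, pepper_mill, matchbox, scraper from where it was at the start of the episode above 0.03 m).
It also fails if it takes over 67 s, if anything falls off the work surface, if the arm or the gripper's body presses on something with over 40 N, if the wrist force passes 120 N, or if a joint passes its speed limit or range.

## Working session

There is one attempt and no reset: what is moved stays moved. The work goes in short steps, Python scripts to look and compute and a shell command to move; the robot and the scene stay as the last step left them, time stands still between calls to the robot, and variables do not carry over. Pictures are saved under pics/ and viewed, at most 13 in all, crops included, and the job is handed in when it is done.

```bash
mkdir -p pics; cat > h.py <<'E'
import numpy as np, cv2
from scipy.spatial.transform import Rotation as R
from workcell import status, optics, ctrl
def grab(n):
    o=status.get_obs(); im=optics.get_image(n); f=im["frame"]
    if n=="wrist":
        T=np.eye(4);T[:3,:3]=R.from_rotvec(o["orientation"]).as_matrix();T[:3,3]=o["ee_pos"]
        M=T@np.array(im["hand_eye"]); Rc=M[:3,:3]; c=M[:3,3]
    else:
        Rw=R.from_rotvec(np.ravel(im["rvec"])).as_matrix(); Rc=Rw.T; c=-Rw.T@np.ravel(im["tvec"])
    return dict(f=f,R=Rc,c=c,im=im)
def ray(g,uv):
    im=g["im"]; x=(uv[0]-im["cx"])/im["fx"]; y=(uv[1]-im["cy"])/im["fy"]
    p=np.array([x,y]); q=p.copy()
    for _ in range(20): q=p/(1+im["k1"]*(q@q))
    return g["R"]@np.array([q[0],q[1],1])
def onz(g,uv,z):
    d=ray(g,uv); return g["c"]+d*(z-g["c"][2])/d[2]
def proj(g,P):
    im=g["im"]; v=g["R"].T@(np.asarray(P,float)-g["c"]); q=v[:2]/v[2]; q=q*(1+im["k1"]*(q@q))
    return np.array([q[0]*im["fx"]+im["cx"],q[1]*im["fy"]+im["cy"]])
def save(f,n): cv2.imwrite("pics/"+n+".png",cv2.cvtColor(f,cv2.COLOR_RGB2BGR))
E
python3 - <<'E'
from h import *
for n in("scene","top"):
    g=grab(n); save(g["f"],n+"0"); print(n,g["c"].round(),g["R"][:,2].round(2),g["im"]["fx"])
o=status.get_obs();print({k:np.round(v,3) for k,v in o.items()})
E
```

```text
scene [1205.  132. 1206.] [-0.48 -0.11 -0.87] 558.1510979651304
top [ 506.   -2. 1130.] [ 0.08 -0.   -1.  ] 444.0441813903307
{'t': np.float64(0.1), 'qpos': array([ 1.252,  0.424,  1.631,  0.   ,  1.089, -0.019]), 'qvel': array([-0.001, -0.001, -0.001,  0.001, -0.   ,  0.001]), 'joint_torque': array([ 1.0000e-03, -5.4562e+01, -2.7433e+01,  6.5000e-02,  1.9000e-02,
       -0.0000e+00]), 'ee_pos': array([184.383, 596.685, 240.965]), 'orientation': array([-4.690e-01, -3.106e+00,  2.000e-03]), 'ft_force': array([-0.228, -0.115,  0.432]), 'moment': array([ 0.01 ,  0.015, -0.007]), 'grasp_force': np.float64(0.0), 'width': np.float64(87.501)}
```

View pics/scene0.png

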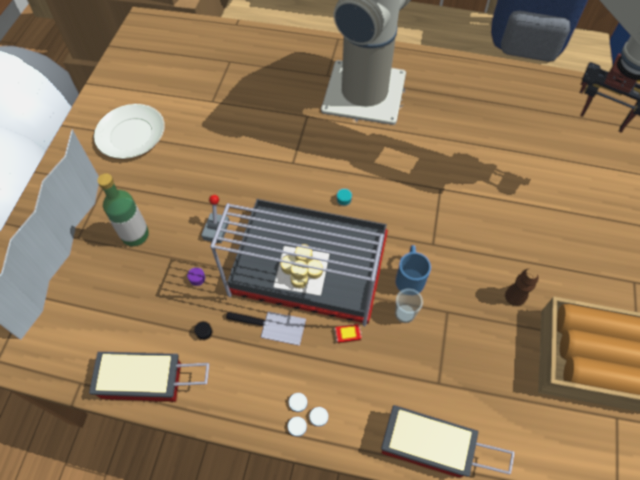

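View pics/top0.png

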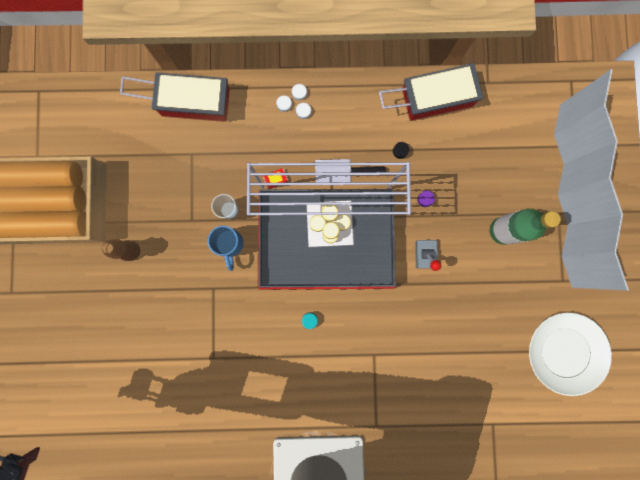

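Both views agree. In the top picture the tray spans (259..396, 195..289), the heap is at about (330,222), the lever knob at (436,266), the mug at (225,241) and the tumbler at (224,207). I'll measure the tray and the cheeses next.

```bash
python3 - <<'E'
from h import *
g=grab("top");s=grab("scene")
a=cv2.resize(g["f"][145:300,230:450],(800,564),interpolation=cv2.INTER_CUBIC)
save(a,"topcrop")
for n,q in(("top",g),("scene",s)):
    hsv=cv2.cvtColor(q["f"],cv2.COLOR_RGB2HSV)
    dk=((hsv[...,2]<75)&(hsv[...,1]<120)).astype(np.uint8)
    k=cv2.morphologyEx(dk,cv2.MORPH_CLOSE,np.ones((3,3)))
    nn,l,st,c=cv2.connectedComponentsWithStats(k)
    for i in range(1,nn):
        if st[i,4]>2000: print(n,"dark",st[i],c[i].round())
    red=((((hsv[...,0]<6)|(hsv[...,0]>174))&(hsv[...,1]>170)&(hsv[...,2]>60))).astype(np.uint8)
    nn,l,st,c=cv2.connectedComponentsWithStats(red)
    for i in range(1,nn):
        if 20<st[i,4]<900: print(n,"red",st[i],c[i].round(1),onz(q,c[i],92).round())
    y=(cv2.inRange(hsv,(20,60,120),(34,255,255)))
    nn,l,st,c=cv2.connectedComponentsWithStats(y)
    for i in range(1,nn):
        if 60<st[i,4]<900: print(n,"yel",st[i],c[i].round(1),onz(q,c[i],61).round())
for p in [(262,288),(394,287)]: print(onz(g,p,60).round())
E
```

```text
top red [  0   0  82  11 880] [39.8  4.9] [1170.  653.   92.]
top red [535   0  50   2  65] [5.557e+02 2.000e-01] [1159. -598.   92.]
top red [403  91   5  11  23] [405.2  96.1] [ 928. -225.   92.]
top red [407 102  68  18 256] [437.9 111.1] [ 890. -302.   92.]
top red [159 111  54   8 184] [183.5 114.9] [893. 307.  92.]
top red [282 176   5   6  23] [284.1 178.7] [733.  69.  92.]
top red [431 261  10  10  81] [435.3 265.2] [ 521. -281.   92.]
top red [258 287 136   2 196] [334.5 287.7] [474. -45.  92.]
top yel [268 175  14   8  88] [274.6 178.2] [742.  94.  61.]
top yel [542 211  19  17 240] [551.  219.2] [ 627. -573.   61.]
top yel [311 215  40  28 294] [331.6 226.5] [620. -42.  61.]
scene dark [ 491    0   99   61 3433] [530.  27.]
scene red [210 195   9   9  67] [213.9 199. ] [ 518. -284.   92.]
scene red [374 267   6  27  38] [376.7 280. ] [649. 136.  92.]
scene red [232 290 130  32 440] [297.5 305.3] [746. -21.  92.]
scene red [369 295   5  24  30] [371.1 307.3] [717. 135.  92.]
scene red [336 324  25  19 135] [347.8 334.6] [789.  98.  92.]
scene red [100 387  77  14 160] [143.9 397.7] [1011. -277.   92.]
scene red [384 453  18   6  23] [392.  455.2] [1011.  228.   92.]
scene yel [ 97 173  19  13 167] [105.1 179.6] [ 500. -593.   61.]
scene yel [293 256  20   8  90] [302.3 259.5] [618. -41.  61.]
scene yel [280 263  42  25 322] [300.6 275.7] [660. -35.  61.]
scene yel [341 327  15  11 135] [348. 332.] [771.  96.  61.]
[476. 128.  60.]
[ 472. -189.   60.]
```

View pics/topcrop.png

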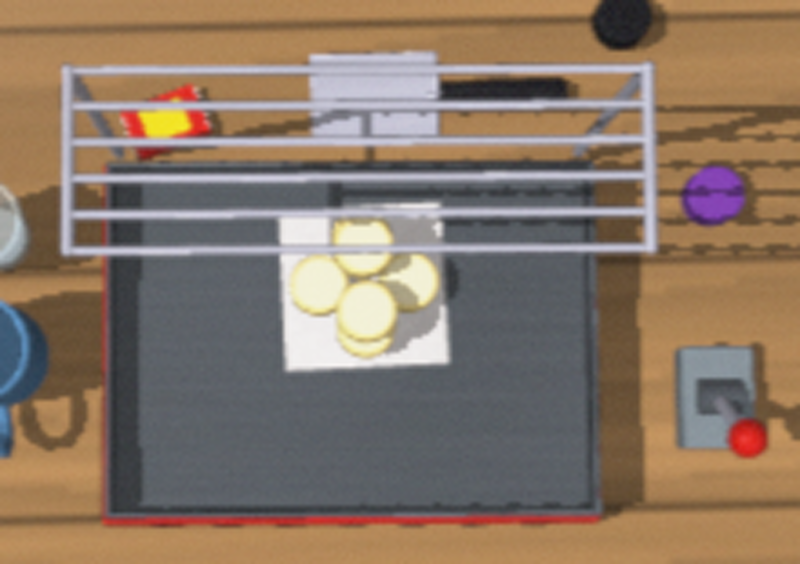

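The crop shows the rim corners at (107,515), (600,513), (594,160) and (107,165). The top-layer cheeses are at (367,308) and (362,245), the floor ones at (318,284), (411,281) and (365,328), and the fourth floor cheese is hidden under the rear top one. The knob is at (747,438).

```bash
cat >> h.py <<'E'
E
python3 - <<'E'
from h import *
g=grab("top")
c=lambda u,v:(230+u*220/800-.36,145+v*155/564-.36)
P=[onz(g,c(*p),60)[:2] for p in[(107,516),(600,514),(595,162),(107,166)]]
print(np.round(P)); ctr=np.mean(P,0)
for a,b in((0,1),(3,2),(1,2),(0,3)): 
    d=P[b]-P[a]; print(np.linalg.norm(d).round(1),np.degrees(np.arctan2(d[1],d[0])).round(2))
print("center",ctr)
B=[onz(g,c(*p),251)[:2] for p in[(66,248),(652,248),(650,68),(66,70)]]; print("rack",np.round(B))
for p,z in[((367,308),87),((362,245),87),((318,284),61),((411,281),61),((365,328),61)]: print(onz(g,c(*p),z).round())
print("knob",onz(g,c(747,438),92).round())
E
```

```text
[[ 480.  135.]
 [ 474. -190.]
 [ 709. -195.]
 [ 713.  132.]]
324.9 -90.95
327.2 -90.68
234.7 -1.14
233.2 -0.6
center [594.06035745 -29.50086133]
rack [[ 631.  131.]
 [ 624. -190.]
 [ 725. -193.]
 [ 730.  130.]]
[611. -39.  87.]
[652. -36.  87.]
[631.  -7.  61.]
[631. -69.  61.]
[600. -38.  61.]
knob [ 522. -280.   92.]
```

```bash
cat >> h.py <<'E'
WC=np.array([594.,-29.5]); WY=-0.015
def W2w(x,y,z):
    c,s=np.cos(WY),np.sin(WY); return np.array([WC[0]+c*x-s*y,WC[1]+s*x+c*y,z])
def w2W(p):
    c,s=np.cos(WY),np.sin(WY); d=np.asarray(p)[:2]-WC; return np.array([c*d[0]+s*d[1],-s*d[0]+c*d[1],p[2]])
def rows(*wps):
    "wps: (x,y,z) warmer frame, tilt deg, yaw deg"
    o=status.get_obs(); R0=R.from_rotvec(o["orientation"]); p0=np.array(o["ee_pos"])
    for x,y,z,t,yw in wps:
        t=np.radians(t); B=np.array([[-np.cos(t),0,np.sin(t)],[0,1,0],[-np.sin(t),0,-np.cos(t)]])
        Rt=R.from_euler("z",WY+np.radians(yw))*R.from_matrix(B)
        d=R0.inv().apply(W2w(x,y,z)-p0); r=(R0.inv()*Rt).as_rotvec()
        n=max(np.linalg.norm(d)/50,np.degrees(np.linalg.norm(r))/8.59)
        print(d.round(1).tolist(),r.round(3).tolist(),"n>=%.1f"%n)
def where():
    o=status.get_obs();Rm=R.from_rotvec(o["orientation"]).as_matrix()
    print("W",w2W(np.array(o["ee_pos"])).round(1),"tilt %.1f"%np.degrees(np.arctan2(Rm[0,2],-Rm[2,2])),"yaw %.1f"%np.degrees(np.arctan2(Rm[1,1],Rm[0,1])-np.pi/2-WY),"F",np.round(o["ft_force"],1),"w %.1f g %.1f t %.2f"%(o["width"],o["grasp_force"],o["t"]))
E
python3 -c "
from h import *
rows((-90,-9,230,35,0))"
```

```text
[-492.4, -511.4, 11.7] [-0.088, -0.607, -0.276] n>=14.2
```

```bash
python3 -m inch '[[[-492.4,-511.4,12,-0.088,-0.607,-0.276,80],[-492.4,-511.4,12,-0.088,-0.607,-0.276,80],[-492.4,-511.4,12,-0.088,-0.607,-0.276,80],[-492.4,-511.4,12,-0.088,-0.607,-0.276,80],[-492.4,-511.4,12,-0.088,-0.607,-0.276,80],[-492.4,-511.4,12,-0.088,-0.607,-0.276,80],[-492.4,-511.4,12,-0.088,-0.607,-0.276,80],[-492.4,-511.4,12,-0.088,-0.607,-0.276,80],[-492.4,-511.4,12,-0.088,-0.607,-0.276,80],[-492.4,-511.4,12,-0.088,-0.607,-0.276,80],[-492.4,-511.4,12,-0.088,-0.607,-0.276,80],[-492.4,-511.4,12,-0.088,-0.607,-0.276,80],[-492.4,-511.4,12,-0.088,-0.607,-0.276,80],[-492.4,-511.4,12,-0.088,-0.607,-0.276,80],[-492.4,-511.4,12,-0.088,-0.607,-0.276,80],[-492.4,-511.4,12,-0.088,-0.607,-0.276,80],[-492.4,-511.4,12,-0.088,-0.607,-0.276,80],[-492.4,-511.4,12,-0.088,-0.607,-0.276,80],[-492.4,-511.4,12,-0.088,-0.607,-0.276,80],[-492.4,-511.4,12,-0.088,-0.607,-0.276,80]]]'; python3 - <<'E'
from h import *
where()
g=grab("wrist");s=grab("scene");t=grab("top")
save(np.hstack([cv2.resize(g["f"],(400,300)),cv2.resize(s["f"][100:340,140:460],(400,300))]),"w1")
E
```

```text
t: 2.25
ee_pos: [504.7, -38.3, 230.0]
orientation: [0.022, 2.529, -0.006]
ft_force: [0.3, -0.7, -0.3]
width: 70.1
grasp_force: 0.0
W [-89.1 -10.1 230. ] tilt 35.1 yaw -0.1 F [ 0.3 -0.7 -0.3] w 70.1 g 0.0 t 2.25
```

View pics/w1.png

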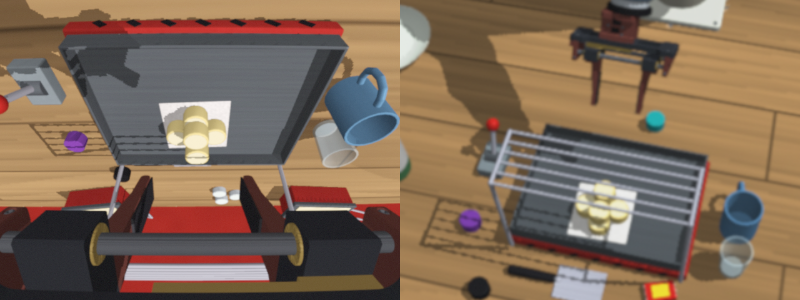

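The wrist picture shows the heap from the front at about (196,130), half scale. The gripper body is wide along y, as needed. The rack is clear. I'll zoom in on the heap.

```bash
python3 - <<'E'
from h import *
g=grab("wrist"); save(cv2.resize(g["f"][155:275,240:390],(750,600),interpolation=cv2.INTER_CUBIC),"w2")
print(g["c"].round(),g["R"][:,2].round(2), g["im"]["fx"])
for n,(x,y) in dict(topf=(17,-9),topr=(58,-6)).items(): print(n,((proj(g,W2w(x,y,87))-[240,155])*5).round())
for n,(x,y) in dict(L=(37,23),Rr=(37,-39),f=(6,-8)).items(): print(n,((proj(g,W2w(x,y,61))-[240,155])*5).round())
for x,y in((-115,-160),(-115,160)): print(proj(g,W2w(x,y,60)).round())
E
```

```text
[353. -34. 300.] [ 0.79 -0.01 -0.61] 352.7762369608455
topf [366. 370.]
topr [381. 495.]
L [521. 334.]
Rr [222. 334.]
f [371. 230.]
[100.  82.]
[550.  82.]
```

View pics/w2.png

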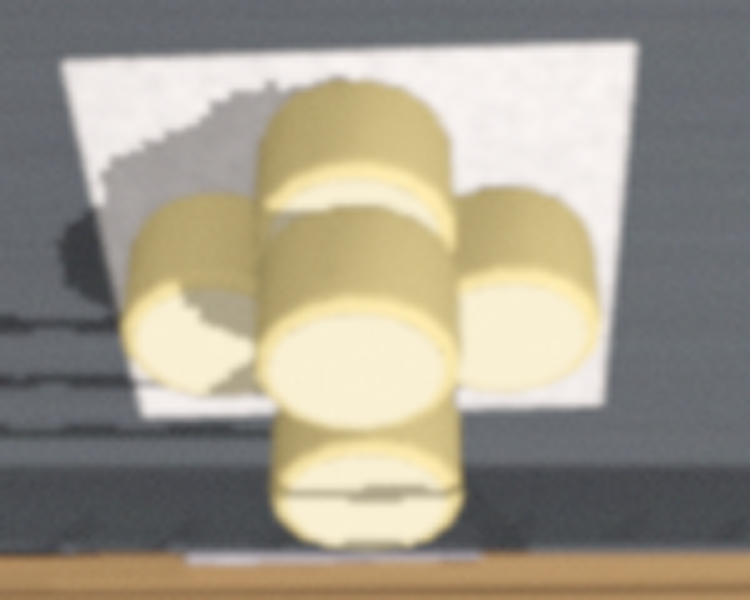

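The heap in the zoomed view matches the prediction with about −2 mm in y: top front at (357,365), top rear at (367,495), left at (505,330), right at (217,335), front at (355,225). Next I'll grasp the top front cheese.

```bash
python3 -c "
from h import *
rows((-10,-11,122,35,0),(17,-11,85,35,0))"
```

```text
[-4.3, -3.0, 134.2] [0.001, -0.0, 0.0] n>=2.7
[-5.2, -3.1, 180.0] [0.001, -0.0, 0.0] n>=3.6
```

```bash
python3 -m inch '[[[-1,-1,40,0,0,0,78],[-3,-2,80,0,0,0,78],[-4,-3,115,0,0,0,78],[-4,-3,140,0,0,0,78],[-5,-3,160,0,0,0,78],[-5,-3,170,0,0,0,78],[-5,-3,180,0,0,0,78],[-5,-3,180,0,0,0,78],[-5,-3,180,0,0,0,40],[-5,-3,180,0,0,0,40],[-5,-3,180,0,0,0,40],[-5,-3,180,0,0,0,40],[-5,-3,180,0,0,0,40],[-5,-3,180,0,0,0,40]]]'; python3 -c "
from h import *
where(); rows((15,-11,105,35,0),(-40,40,120,30,0),(-62,78,100,25,0),(-62,78,62,25,0))"
```

```text
t: 3.85
ee_pos: [628.4, -48.3, 118.6]
orientation: [0.014, 2.596, 0.023]
ft_force: [0.6, -0.4, -0.3]
width: 34.9
grasp_force: 0.0
W [ 34.7 -18.3 118.6] tilt 31.3 yaw 0.5 F [ 0.6 -0.4 -0.3] w 34.9 g 0.0 t 3.85
[23.9, 7.2, 1.5] [0.022, -0.065, -0.003] n>=0.5
[63.2, 59.0, -38.7] [0.022, 0.022, -0.002] n>=1.9
[92.5, 96.8, -32.2] [0.022, 0.109, -0.001] n>=2.8
[112.2, 96.0, 0.3] [0.022, 0.109, -0.001] n>=3.0
```

```bash
python3 - <<'E'
from h import *
o=status.get_obs(); print(np.round(o["qpos"],3),np.round(o["qvel"],3),np.round(o["joint_torque"],1))
g=grab("scene");w=grab("wrist");where()
save(np.hstack([cv2.resize(w["f"],(400,300)),cv2.resize(g["f"][100:340,140:460],(400,300))]),"w3")
E
```

```text
[-0.134  0.492  2.04   0.873  0.109 -2.54 ] [ 0.     0.003 -0.001 -0.001 -0.001 -0.001] [  0.  -48.1 -16.9   0.2  -1.1  -0. ]
W [ 34.7 -18.3 118.5] tilt 31.3 yaw 0.5 F [ 0.2 -0.5  0.1] w 35.4 g 0.0 t 3.95
```

View pics/w3.png

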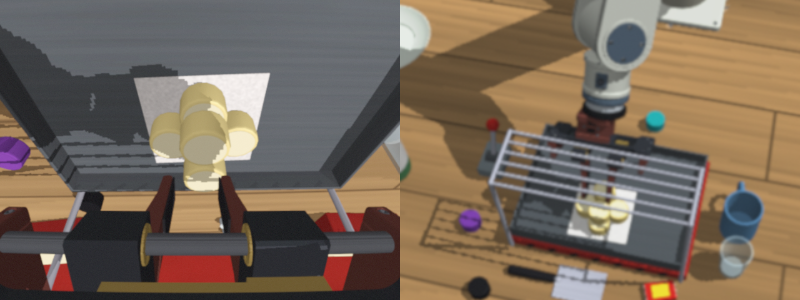

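The picture shows the arm stopped above the heap, with nothing touched. q5 is at its lower limit (0.11) and q6 is at −2.54, so tilt 35 runs into the wrist singularity on this branch. I'll back off with less tilt and log the joints to fit the arm geometry.

```bash
python3 -c "
from h import *
rows((-60,-11,200,20,0))"
```

```text
[38.6, 9.8, -118.6] [0.022, 0.196, 0.0] n>=2.5
```

```bash
cat > log.py <<'E'
from h import *
import json
o=status.get_obs(); print("q",np.round(o["qpos"],3)); where()
open("log.txt","a").write(json.dumps([list(map(float,o[k])) for k in("qpos","ee_pos","orientation")])+"\n")
E
python3 -m inch '[[[10,2,-40,0,0,0,75],[20,5,-80,0,0.1,0,75],[39,10,-119,0.02,0.196,0,75],[39,10,-119,0.02,0.196,0,75],[39,10,-119,0.02,0.196,0,75],[39,10,-119,0.02,0.196,0,75],[39,10,-119,0.02,0.196,0,75],[39,10,-119,0.02,0.196,0,75]]]' >/dev/null; python3 log.py;  python3 -c "
from h import *
rows((17,-11,100,20,0))"
```

```text
q [-0.116  0.24   2.081  0.081  0.476 -1.737]
W [-60.6 -10.6 198.8] tilt 19.9 yaw 0.1 F [ 0.  -0.1  0.4] w 66.0 g 0.0 t 4.75
[-39.2, -0.7, 119.4] [0.003, -0.001, 0.0] n>=2.5
```

```bash
cat > kin.py <<'E'
from h import *
import json
from scipy.optimize import least_squares
D=[json.loads(l) for l in open("log.txt")]
D.append([[1.252,.423,1.63,0,1.089,-.019],[184.549,597.115,241.675],[-.469,-3.106,.002]])
D.append([[-.134,.492,2.04,.873,.109,-2.54],[628.4,-48.3,118.6],[.014,2.596,.023]])
def wrist(q,L1,L2,h): return np.hypot(0,0)+np.array([L1*np.sin(q[1])+L2*np.sin(q[1]+q[2]),h+L1*np.cos(q[1])+L2*np.cos(q[1]+q[2])])
def res(p):
    L1,L2,h,d,b=p; e=[]
    for q,P,r in D:
        z=R.from_rotvec(r).as_matrix()[:,2]; w=np.array(P)-d*z
        u=np.array([np.cos(q[0]),np.sin(q[0])]); a=np.sqrt(max(w[:2]@w[:2]-b*b,0)) 
        e+=list(wrist(q,L1,L2,h)-[a,w[2]])
    return np.array(e+[0.01*b])
S=least_squares(res,[430,430,300,250,0.0])
L1,L2,h,d,b=S.x
def ik(x,y,z,tilt):
    "returns q2,q3,q5 for branch q4=0"
    P=W2w(x,y,z);t=np.radians(tilt);w=P-d*np.array([np.sin(t),0,-np.cos(t)])
    r=np.hypot(*w[:2]);zz=w[2]-h;D2=r*r+zz*zz
    q3=np.arccos((D2-L1**2-L2**2)/(2*L1*L2)); q2=np.arctan2(r,zz)-np.arctan2(L2*np.sin(q3),L1+L2*np.cos(q3))
    return np.round([q2,q3,np.pi-t-q2-q3],2), w.round()
if __name__=="__main__":
    print(S.x.round(1),np.round(res(S.x),1))
    for x,z in((17,85),(58,85),(6,57),(37,57),(-60,57),(-40,57),(60,57)):
        for t in(15,20,25,30,35): print((x,z,t),*ik(x,-11,z,t))
E
python3 kin.py
```

```text
[562.3 440.3 167.2 226.    0. ] [ -2.1   1.9  -4.4   8.1   4.  -10.    0. ]
(17, 85, 15) [0.53 1.95 0.4 ] [552. -41. 303.]
(17, 85, 20) [0.52 2.   0.27] [534. -41. 297.]
(17, 85, 25) [0.51 2.05 0.15] [515. -41. 290.]
(17, 85, 30) [0.51 2.09 0.02] [498. -41. 281.]
(17, 85, 35) [ 0.51  2.14 -0.12] [481. -41. 270.]
(58, 85, 15) [0.58 1.85 0.45] [593. -41. 303.]
(58, 85, 20) [0.57 1.9  0.32] [575. -41. 297.]
(58, 85, 25) [0.56 1.95 0.2 ] [556. -41. 290.]
(58, 85, 30) [0.55 2.   0.07] [539. -41. 281.]
(58, 85, 35) [ 0.55  2.04 -0.06] [522. -41. 270.]
(6, 57, 15) [0.56 1.99 0.32] [541. -41. 275.]
(6, 57, 20) [0.55 2.04 0.2 ] [523. -41. 269.]
(6, 57, 25) [0.55 2.09 0.07] [504. -41. 262.]
(6, 57, 30) [ 0.55  2.13 -0.06] [487. -41. 253.]
(6, 57, 35) [ 0.55  2.18 -0.2 ] [470. -41. 242.]
(37, 57, 15) [0.6  1.92 0.36] [572. -41. 275.]
(37, 57, 20) [0.59 1.97 0.24] [554. -41. 269.]
(37, 57, 25) [0.58 2.02 0.11] [535. -41. 262.]
(37, 57, 30) [ 0.58  2.06 -0.02] [518. -41. 253.]
(37, 57, 35) [ 0.58  2.1  -0.15] [501. -41. 242.]
(-60, 57, 15) [0.49 2.15 0.24] [475. -40. 275.]
(-60, 57, 20) [0.49 2.2  0.11] [457. -40. 269.]
(-60, 57, 25) [ 0.49  2.24 -0.02] [438. -40. 262.]
(-60, 57, 30) [ 0.49  2.28 -0.16] [421. -40. 253.]
(-60, 57, 35) [ 0.5   2.33 -0.3 ] [404. -40. 242.]
(-40, 57, 15) [0.51 2.1  0.26] [495. -40. 275.]
(-40, 57, 20) [0.51 2.15 0.14] [477. -40. 269.]
(-40, 57, 25) [0.5  2.2  0.01] [458. -40. 262.]
(-40, 57, 30) [ 0.51  2.24 -0.13] [441. -40. 253.]
(-40, 57, 35) [ 0.52  2.28 -0.27] [424. -40. 242.]
(60, 57, 15) [0.62 1.86 0.4 ] [595. -41. 275.]
(60, 57, 20) [0.61 1.91 0.27] [577. -41. 269.]
(60, 57, 25) [0.6  1.96 0.14] [558. -41. 262.]
(60, 57, 30) [0.6  2.01 0.01] [541. -41. 253.]
(60, 57, 35) [ 0.6   2.05 -0.12] [524. -41. 242.]
```

Tilts of 15–25° stay inside the joint limits and clear the rack. I'll use tilt 15 for the top front cheese, with the TCP a few mm short of its centre.

```bash
python3 -c "
from h import *
rows((-12,-11,160,15,0),(12,-11,84.5,15,0))"
```

```text
[-32.4, -0.5, 53.1] [0.003, 0.086, 0.0] n>=1.2
[-29.3, -0.7, 132.2] [0.003, 0.086, 0.0] n>=2.7
```

```bash
python3 -m inch '[[[-32,-0.5,53,0,0.086,0,75],[-32,-0.5,53,0,0.086,0,75],[-32,-0.5,53,0,0.086,0,75],[-31,-0.5,85,0,0.086,0,75],[-30,-0.5,110,0,0.086,0,75],[-29.5,-0.5,125,0,0.086,0,75],[-29,-0.5,132,0,0.086,0,75],[-29,-0.5,132,0,0.086,0,75],[-29,-0.5,132,0,0.086,0,75]]]' >/dev/null; python3 log.py; python3 -c "
from h import *
rows((12,-11,84.5,15,0))
w=grab('wrist'); save(w['f'],'w4')"
```

```text
q [-0.098  0.541  1.928  0.059  0.41  -1.705]
W [ 12.  -11.   86.9] tilt 15.1 yaw 0.0 F [-0.4 -0.2 -0.2] w 65.9 g 0.0 t 5.65
[0.6, 0.0, 2.3] [0.002, 0.003, 0.0] n>=0.0
```

View pics/w4.png

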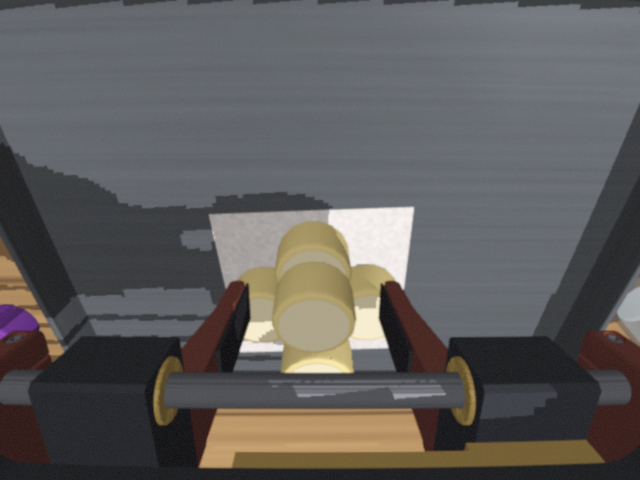

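The top front cheese, at about (315,308), sits centred between the fingers at (245,·) and (385,·). I'll close, then lift.

```bash
python3 -m inch '[[[0.6,0,2,0,0,0,40],[0.6,0,2,0,0,0,40],[0.6,0,2,0,0,0,40],[0.6,0,2,0,0,0,40],[0.6,0,2,0,0,0,40],[0,0,-15,0,0,0,40],[0,0,-45,0,0,0,40],[0,0,-45,0,0,0,40]]]' ; python3 log.py; python3 -c "
from h import *
rows((-50,70,110,15,0),(-50,70,60,15,0))"
```

```text
t: 6.5
ee_pos: [595.2, -40.7, 132.2]
orientation: [0.021, 2.874, -0.001]
ft_force: [-0.1, -0.7, -0.7]
width: 39.5
grasp_force: 30.0
q [-0.1    0.45   1.939  0.051  0.486 -1.698]
W [  1.4 -11.2 132.2] tilt 15.3 yaw 0.0 F [-0.1 -0.7 -0.7] w 39.5 g 30.0 t 6.50
[55.4, 81.2, 7.9] [0.001, 0.006, 0.001] n>=2.0
[68.6, 81.1, 56.2] [0.001, 0.006, 0.001] n>=2.4
```

```bash
python3 -m inch '[[[20,30,5,0,0,0,40],[40,60,8,0,0,0,40],[55.5,81,8,0,0.006,0,40],[55.5,81,8,0,0.006,0,40],[60,81,25,0,0.006,0,40],[65,81,42,0,0.006,0,40],[68,81,52,0,0.006,0,40],[68.5,81,56,0,0.006,0,40],[68.5,81,56,0,0.006,0,40],[68.5,81,56,0,0.006,0,40]]]' ; python3 log.py; python3 -c "
from h import *
rows((-50,70,58.5,15,0))"
```

```text
t: 7.5
ee_pos: [544.1, 40.9, 57.7]
orientation: [0.021, 2.884, -0.0]
ft_force: [0.7, -0.4, -0.4]
width: 39.5
grasp_force: 30.0
q [ 0.063  0.541  2.063 -0.066  0.281 -1.432]
W [-50.9  69.7  57.7] tilt 14.8 yaw 0.0 F [ 0.7 -0.4 -0.4] w 39.5 g 30.0 t 7.50
[-1.1, 0.3, -0.6] [0.002, -0.004, 0.0] n>=0.0
```

```bash
python3 -m inch '[[[0,0,0.5,0,0,0,65],[0,0,0.5,0,0,0,65],[0,0,0.5,0,0,0,68],[0,0,-20,0,0,0,72],[0,0,-60,0,0,0,75],[0,0,-100,0,0,0,75],[0,0,-100,0,0,0,75]]]' ; python3 log.py; python3 -c "
from h import *
rows((-20,-10,165,25,0),(10,-10,110,25,0),(50,-10,86,25,0))"
```

```text
t: 8.2
ee_pos: [519.8, 41.7, 158.8]
orientation: [0.02, 2.877, 0.001]
ft_force: [-0.3, 0.4, 0.7]
width: 65.7
grasp_force: 0.0
q [ 0.068  0.313  2.083 -0.042  0.482 -1.454]
W [-75.2  70.1 158.8] tilt 15.2 yaw 0.1 F [-0.3  0.4  0.7] w 65.7 g 0.0 t 8.20
[-54.9, -80.1, 8.3] [0.002, -0.172, 0.0] n>=1.9
[-69.5, -80.3, 69.2] [0.002, -0.172, 0.0] n>=2.5
[-101.8, -80.4, 102.8] [0.002, -0.172, 0.0] n>=3.3
```

```bash
python3 -m inch '[[[-28,-40,4,0,-0.086,0,75],[-55,-80,8,0,-0.172,0,75],[-55,-80,8,0,-0.172,0,75],[-55,-80,8,0,-0.172,0,75],[-60,-80,30,0,-0.172,0,75],[-65,-80,50,0,-0.172,0,75],[-69.5,-80,69,0,-0.172,0,75],[-80,-80,82,0,-0.172,0,75],[-92,-80,94,0,-0.172,0,75],[-101,-80,102,0,-0.172,0,75],[-101,-80,102,0,-0.172,0,75],[-101,-80,102,0,-0.172,0,75]]]' ; python3 log.py; python3 - <<'E'
from h import *
rows((50,-10,85,25,0))
w=grab('wrist')['f'];s=grab('scene')['f']
save(np.hstack([cv2.resize(w,(400,300)),cv2.resize(s[160:320,200:413],(400,300))]),'w5')
E
```

```text
t: 9.4
ee_pos: [642.5, -38.7, 82.6]
orientation: [0.018, 2.709, -0.002]
ft_force: [2.7, 1.4, 5.8]
width: 66.1
grasp_force: 2.5
q [-0.095  0.57   1.953  0.19   0.19  -1.832]
W [48.7 -8.5 82.6] tilt 24.8 yaw 0.1 F [2.7 1.4 5.8] w 66.1 g 2.5 t 9.40
[-2.2, -1.5, -1.6] [0.002, -0.003, 0.002] n>=0.1
```

View pics/w5.png

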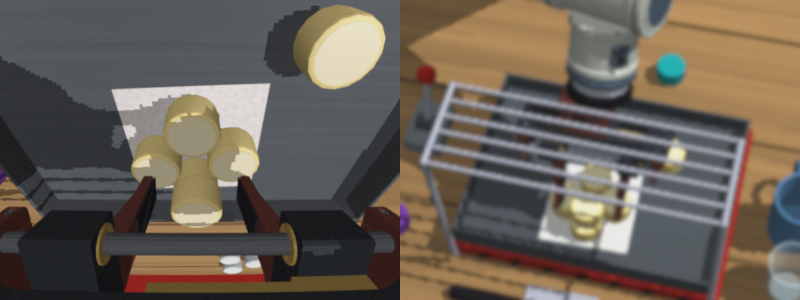

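The first cheese lies flat at the front left. The top rear one is centred between the fingers, and there is a light 6 N touch underneath. I'll raise 2 mm, grip, and pull out.

```bash
python3 -m inch '[[[-1,0,-2.5,0,0,0,75],[-1,0,-2.5,0,0,0,40],[-1,0,-2.5,0,0,0,40],[-1,0,-2.5,0,0,0,40],[-1,0,-2.5,0,0,0,40],[-1,0,-2.5,0,0,0,40],[0,0,-15,0,0,0,40],[5,0,-40,0,0,0,40],[8,0,-65,0,0,0,40],[8,0,-65,0,0,0,40]]]' ; python3 log.py; python3 -c "
from h import *
rows((-50,-85,110,20,0),(-50,-85,60,20,0))"
```

```text
t: 10.5
ee_pos: [605.9, -39.9, 139.8]
orientation: [0.02, 2.709, -0.003]
ft_force: [0.3, -0.5, -0.3]
width: 38.4
grasp_force: 30.0
q [-0.104  0.427  2.016  0.145  0.27  -1.791]
W [ 12.1 -10.2 139.8] tilt 24.8 yaw 0.0 F [ 0.3 -0.5 -0.3] w 38.4 g 30.0 t 10.50
[68.9, -74.8, 1.0] [0.001, 0.083, 0.0] n>=2.0
[89.8, -74.9, 46.4] [0.001, 0.083, 0.0] n>=2.5
```

```bash
python3 -c "
from h import *
rows((-46,-85,110,18,0),(-46,-85,60,18,0))"
```

```text
[65.2, -74.8, 2.7] [0.001, 0.118, 0.0] n>=2.0
[86.2, -74.9, 48.1] [0.001, 0.118, 0.0] n>=2.5
```

```bash
python3 -m inch '[[[22,-25,1,0,0.04,0,40],[44,-50,2,0,0.08,0,40],[65,-75,3,0,0.118,0,40],[65,-75,3,0,0.118,0,40],[65,-75,3,0,0.118,0,40],[72,-75,18,0,0.118,0,40],[79,-75,33,0,0.118,0,40],[84,-75,43,0,0.118,0,40],[85.5,-75,47,0,0.118,0,40],[85.5,-75,47,0,0.118,0,40],[85.5,-75,47,0,0.118,0,40]]]' ; python3 log.py; python3 -c "
from h import *
rows((-46,-85,59,18,0))"
```

```text
t: 11.6
ee_pos: [547.6, -113.5, 58.8]
orientation: [0.02, 2.83, -0.001]
ft_force: [0.4, 0.1, -0.6]
width: 37.6
grasp_force: 29.9
q [-0.266  0.548  2.063  0.333  0.241 -2.136]
W [-45.1 -84.7  58.8] tilt 17.9 yaw 0.1 F [ 0.4  0.1 -0.6] w 37.6 g 29.9 t 11.60
[0.8, -0.3, -0.4] [0.002, -0.002, 0.001] n>=0.0
```

```bash
python3 -m inch '[[[0,0,0,0,0,0,65],[0,0,0,0,0,0,65],[0,0,0,0,0,0,66],[0,0,-20,0,0,0,66],[0,0,-60,0,0,0,62],[0,0,-90,0,0,0,62],[0,0,-90,0,0,0,62]]]' >/dev/null; python3 log.py; python3 - <<'E'
from h import *
g=grab("wrist"); save(g["f"],"w6")
t=grab("top");hsv=cv2.cvtColor(t["f"],cv2.COLOR_RGB2HSV)
y=cv2.inRange(hsv,(18,50,110),(36,255,255))
n,l,st,c=cv2.connectedComponentsWithStats(y)
for i in range(1,n):
    if st[i,4]>30 and 240<c[i][0]<410 and 190<c[i][1]<300: print(st[i],w2W(onz(t,c[i],61)).round(1))
E
```

```text
q [-0.283  0.341  2.094  0.21   0.409 -2.02 ]
W [-72.1 -85.7 147.8] tilt 18.1 yaw 0.0 F [-0.1  0.1 -0.9] w 54.3 g 0.0 t 12.30
[310 215  41  28 265] [28.2 -8.1 61. ]
[352 241  18  17 106] [-29.  -81.1  61. ]
[289 249  17  17  95] [-47.6  70.9  61. ]
```

View pics/w6.png

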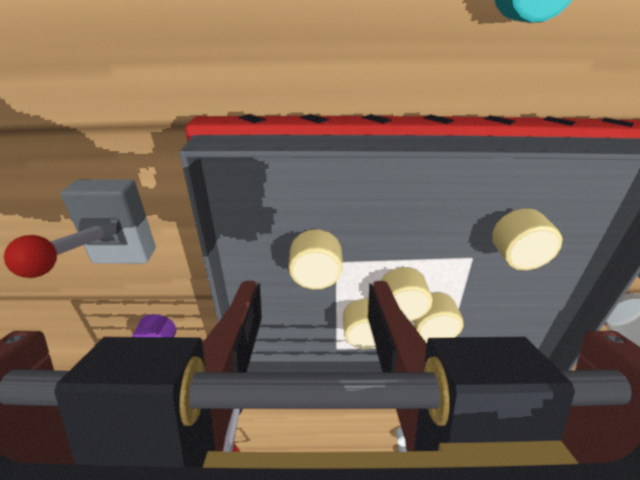

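Two cheeses are placed, with top faces at (317,267) and (530,247). Of the floor ones, the front is at about (409,300), the left at about (441,323), and the right is partly hidden at about (362,325).

```bash
python3 - <<'E'
from h import *
g=grab("wrist")
for n,p in dict(B=(317,267),A=(530,248),F=(409,300),L=(441,324)).items(): print(n,w2W(onz(g,p,61)).round(1))
rows((-20,-11,120,15,0),(0,-11,59,15,0))
E
```

```text
B [-34.4 -83.1  61. ]
A [-51.2  65.4  61. ]
F [ -1.3 -11.8  61. ]
L [26.3 19.  61. ]
[-43.2, 74.1, 39.4] [0.002, 0.05, 0.0] n>=1.9
[-43.5, 74.0, 103.6] [0.002, 0.05, 0.0] n>=2.7
```

```bash
python3 -m inch '[[[-20,35,18,0,0.025,0,62],[-43,74,36,0,0.05,0,62],[-43,74,39,0,0.05,0,62],[-43,74,39,0,0.05,0,62],[-43,74,65,0,0.05,0,62],[-43,74,85,0,0.05,0,62],[-42.5,74,97,0,0.05,0,62],[-42.5,74,102,0,0.05,0,62],[-42.5,74,102,0,0.05,0,62],[-42.5,74,102,0,0.05,0,62]]]' ; python3 log.py
```

```text
t: 13.45
ee_pos: [592.2, -40.8, 60.7]
orientation: [0.021, 2.88, -0.001]
ft_force: [-0.3, 0.8, 0.2]
width: 54.3
grasp_force: 0.0
q [-0.1    0.576  1.961  0.07   0.344 -1.719]
W [ -1.6 -11.3  60.7] tilt 15.0 yaw 0.0 F [-0.3  0.8  0.2] w 54.3 g 0.0 t 13.45
```

```bash
python3 -m inch '[[[0,0,1.5,0,0,0,40],[0,0,1.5,0,0,0,40],[0,0,1.5,0,0,0,40],[0,0,1.5,0,0,0,40],[-0.5,0,-2,0,0,0,40],[12,0,-5,0,0,0,40],[25,0,-9,0,0,0,40],[38,0,-13,0,0,0,40],[38,0,-13,0,0,0,40],[39,0,-9,0,0,0,40],[39,0,-9,0,0,0,40]]]'; python3 log.py
```

```text
t: 14.55
ee_pos: [552.7, -39.9, 58.9]
orientation: [0.021, 2.88, -0.001]
ft_force: [-1.0, -0.2, 1.4]
width: 39.3
grasp_force: 30.0
q [-0.107  0.545  2.047  0.089  0.289 -1.746]
W [-41.1 -11.1  58.9] tilt 15.0 yaw 0.0 F [-1.  -0.2  1.4] w 39.3 g 30.0 t 14.55
```

Release, back up, and head above the left cheese.

```bash
python3 -m inch '[[[0,0,0,0,0,0,62],[0,0,0,0,0,0,62],[0,0,0,0,0,0,62],[0,0,-20,0,0,0,62],[0,0,-60,0,0,0,58],[0,0,-80,0,0,0,58],[0,0,-80,0,0,0,58]]]' >/dev/null; python3 log.py; python3 - <<'E'
from h import *
g=grab("wrist"); save(g["f"][180:380,180:500].repeat(2,0).repeat(2,1),"w7")
t=grab("top");save(cv2.resize(t["f"][185:295,250:400],(800,586),interpolation=cv2.INTER_CUBIC),"t7")
E
```

```text
q [-0.111  0.366  2.068  0.062  0.443 -1.72 ]
W [-61.  -11.2 138.8] tilt 15.2 yaw 0.0 F [ 0.9 -0.8 -1.5] w 51.1 g 0.0 t 15.25
```

View pics/w7.png

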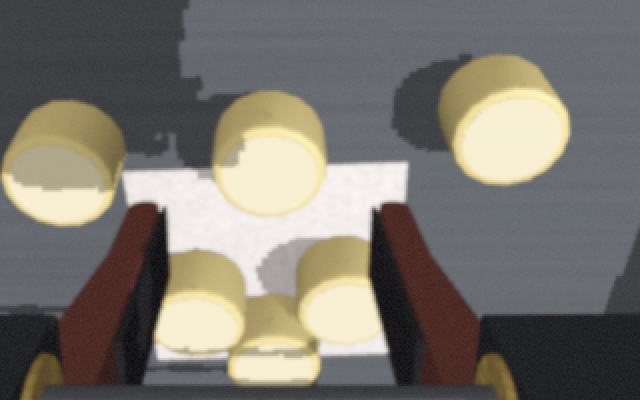

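Crop positions of the top faces: left (343,308), right (200,320), rear (274,362), front (270,175), A (505,139), B (60,185). All lie flat.

```bash
python3 - <<'E'
from h import *
g=grab("wrist")
for n,p in dict(L=(343,308),R=(200,320),rear=(274,362),F=(270,175),A=(505,139),B=(60,185)).items(): print(n,w2W(onz(g,(180+p[0]/2,180+p[1]/2),61)).round(1))
rows((0,19,110,20,0),(25,19,58.5,20,0))
E
```

```text
L [29.4 18.3 61. ]
R [ 36.1 -37.8  61. ]
rear [61.4 -8.5 61. ]
F [-35.3 -10.3  61. ]
A [-49.9  67.2  61. ]
B [-30.9 -82.5  61. ]
[-53.6, 30.0, 40.9] [0.002, -0.088, 0.0] n>=1.5
[-64.4, 29.9, 97.1] [0.002, -0.088, 0.0] n>=2.4
```

```bash
python3 -c "
from h import *
rows((5,20,110,18,0),(23,20,59,18,0))"
```

```text
[-58.4, 31.0, 42.2] [0.002, -0.053, 0.0] n>=1.6
[-62.6, 30.9, 96.1] [0.002, -0.053, 0.0] n>=2.4
```

```bash
python3 -m inch '[[[-29,15,21,0,-0.025,0,54],[-58,31,42,0,-0.053,0,54],[-58,31,42,0,-0.053,0,54],[-58,31,42,0,-0.053,0,54],[-60,31,65,0,-0.053,0,54],[-62,31,85,0,-0.053,0,54],[-62.5,31,93,0,-0.053,0,54],[-62.5,31,96,0,-0.053,0,54],[-62.5,31,96,0,-0.053,0,54],[-62.5,31,96,0,-0.053,0,54]]]' ; python3 log.py
```

```text
t: 16.4
ee_pos: [617.2, -9.9, 60.3]
orientation: [0.021, 2.827, -0.001]
ft_force: [0.9, -0.3, -0.1]
width: 47.7
grasp_force: 0.0
q [-0.04   0.593  1.943  0.033  0.291 -1.626]
W [22.9 20.  60.3] tilt 18.0 yaw 0.0 F [ 0.9 -0.3 -0.1] w 47.7 g 0.0 t 16.40
```

```bash
python3 -m inch '[[[0,0,1.5,0,0,0,40],[0,0,1.5,0,0,0,40],[0,0,1.5,0,0,0,40],[0,0,1.5,0,0,0,40],[-1,0,-2,0,0,0,40],[-3,15,-2,0,0,0,40],[-5,30,-2,0,0,0,40],[-8,45,-1,0,0,0,40],[-8.5,58,-1,0,0,0,40],[-8.5,58,-1,0,0,0,40],[-7.5,58,3.5,0,0,0,40],[-7.5,58,3.5,0,0,0,40]]]'; python3 log.py
```

```text
t: 17.6
ee_pos: [625.9, 47.6, 58.2]
orientation: [0.021, 2.828, -0.001]
ft_force: [0.5, 0.7, -0.2]
width: 39.4
grasp_force: 30.0
q [ 0.068  0.607  1.918 -0.08   0.305 -1.415]
W [30.8 77.6 58.2] tilt 18.0 yaw 0.0 F [ 0.5  0.7 -0.2] w 39.4 g 30.0 t 17.60
```

```bash
python3 -m inch '[[[0,0,0,0,0,0,62],[0,0,0,0,0,0,62],[0,0,0,0,0,0,62],[0,0,-20,0,0,0,62],[0,0,-55,0,0,0,58],[0,0,-65,0,0,0,58],[0,0,-65,0,0,0,58]]]' >/dev/null; python3 log.py;  python3 -c "
from h import *
rows((8,-40,115,18,0),(28,-40,58.5,18,0))"
```

```text
q [ 0.072  0.473  1.948 -0.064  0.405 -1.43 ]
W [ 11.8  78.  122.3] tilt 18.2 yaw 0.0 F [-0.7 -0.2  1. ] w 51.3 g 0.0 t 18.30
[5.9, -118.0, 5.5] [0.002, 0.003, 0.0] n>=2.4
[4.5, -118.1, 65.4] [0.002, 0.003, 0.0] n>=2.7
```

```bash
python3 -m inch '[[[2,-40,2,0,0,0,56],[4,-80,4,0,0,0,56],[6,-118,5,0,0,0,56],[6,-118,5,0,0,0,56],[6,-118,5,0,0,0,56],[5,-118,28,0,0,0,56],[5,-118,48,0,0,0,56],[4.5,-118,60,0,0,0,56],[4.5,-118,65,0,0,0,56],[4.5,-118,65,0,0,0,56],[4.5,-118,65,0,0,0,56]]]' ; python3 log.py
```

```text
t: 19.4
ee_pos: [620.4, -69.1, 57.3]
orientation: [0.019, 2.827, -0.001]
ft_force: [0.3, -0.6, -0.2]
width: 49.8
grasp_force: 0.0
q [-0.15   0.605  1.926  0.148  0.302 -1.842]
W [ 27.  -39.2  57.3] tilt 18.0 yaw 0.1 F [ 0.3 -0.6 -0.2] w 49.8 g 0.0 t 19.40
```

```bash
python3 -m inch '[[[0,0,-0.5,0,0,0,40],[0,0,-0.5,0,0,0,40],[0,0,-0.5,0,0,0,40],[0,0,-0.5,0,0,0,40],[-1,0,-3.5,0,0,0,40],[-2,-15,-3,0,0,0,40],[-3,-30,-3,0,0,0,40],[-4,-42,-2.5,0,0,0,40],[-4,-50,-2.5,0,0,0,40],[-4,-50,-2.5,0,0,0,40],[-3,-50,0.5,0,0,0,40],[-3,-50,0.5,0,0,0,40],[-3,-50,0.5,0,0,0,62],[-3,-50,0.5,0,0,0,62],[-3,-50,0.5,0,0,0,62],[-3,-50,-20,0,0,0,62],[-3,-50,-55,0,0,0,62],[-3,-50,-85,0,0,0,62],[-3,-50,-85,0,0,0,62]]]'; python3 log.py;python3 - <<'E'
from h import *
rows((-90,-60,200,15,0))
E
```

```text
t: 21.3
ee_pos: [597.4, -120.0, 142.5]
orientation: [0.02, 2.822, -0.003]
ft_force: [0.7, -0.7, -0.9]
width: 54.6
grasp_force: 0.0
q [-0.253  0.44   1.937  0.169  0.46  -1.95 ]
W [  4.7 -90.4 142.5] tilt 18.3 yaw 0.0 F [ 0.7 -0.7 -0.9] w 54.6 g 0.0 t 21.30
[71.8, 30.5, -84.3] [0.0, 0.058, 0.001] n>=2.3
```

```bash
python3 -m inch '[[[24,10,-28,0,0.02,0,40],[48,20,-56,0,0.04,0,20],[72,30,-84,0,0.058,0,0],[72,30,-84,0,0.058,0,0],[72,30,-84,0,0.058,0,0],[72,30,-84,0,0.058,0,0]]]'>/dev/null; python3 log.py;python3 - <<'E'
from h import *
g=grab("wrist");t=grab("top")
save(np.hstack([cv2.resize(g["f"],(400,300)),cv2.resize(t["f"][180:300,250:410],(400,300),interpolation=cv2.INTER_CUBIC)]),"w8")
hsv=cv2.cvtColor(g["f"],cv2.COLOR_RGB2HSV)
# bright top faces
m=cv2.inRange(hsv,(18,15,170),(36,75,255)); cv2.imwrite("pics/m8.png",m)
n,l,st,c=cv2.connectedComponentsWithStats(cv2.morphologyEx(m,cv2.MORPH_OPEN,np.ones((3,3))))
for i in range(1,n):
    if st[i,4]>150: print(st[i],w2W(onz(g,c[i],61)).round(1))
E
```

```text
q [-0.229  0.234  2.073  0.101  0.587 -1.863]
W [-90.1 -60.4 196. ] tilt 14.7 yaw 0.0 F [ 0.5  0.7 -1.7] w 9.6 g 0.0 t 21.90
[ 447  222   41   38 1156] [-47.9  70.6  61. ]
[ 351  239   42   35 1135] [-32.2 -10.1  61. ]
[ 267  244   39   33 1022] [-28.6 -84.6  61. ]
[437 305  35  28 742] [43.1 78.5 61. ]
[359 326  22  12 187] [61.5 -4.8 61. ]
```

View pics/w8.png

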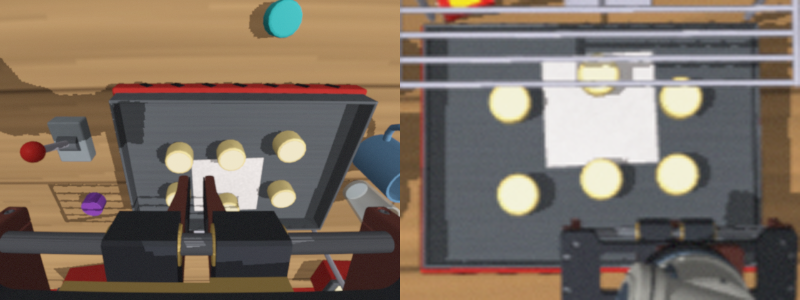

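All six are flat and separate: three at the front and three at the rear, about 75 mm apart in y. I'll check the two right-hand ones from above and measure the knob from this view.

```bash
python3 - <<'E'
from h import *
t=grab("top");g=grab("wrist")
for p in[(277,174),(280,97),(110,102),(118,195),(201,179),(199,74)]: print(w2W(onz(t,(250+p[0]/2.5-.3,180+p[1]/2.5-.3),61)).round(1))
for n,q,lim in(("top",t,(400,460,230,290)),("wrist",g,(0,130,180,320))):
    hsv=cv2.cvtColor(q["f"],cv2.COLOR_RGB2HSV)
    red=((((hsv[...,0]<6)|(hsv[...,0]>174))&(hsv[...,1]>150)&(hsv[...,2]>60))).astype(np.uint8)
    n_,l,st,c=cv2.connectedComponentsWithStats(red)
    for i in range(1,n_):
        if st[i,4]>40 and lim[0]<c[i][0]<lim[1] and lim[2]<c[i][1]<lim[3]: print(n,st[i],w2W(onz(q,c[i],93)).round(1))
rows((-130,-200,200,3,0),(-125,-250,180,0,0),(-125,-250,103,0,0))
E
```

```text
[-28.9 -81.7  61. ]
[ 45.8 -85.6  61. ]
[41.8 79.3 61. ]
[-48.4  71.7  61. ]
[-33.4  -8.4  61. ]
[68.7 -7.2 61. ]
top [431 261  10  10  82] [ -68.8 -252.6   93. ]
wrist [  32  228   41   33 1038] [ -66.6 -258.    93. ]
[37.1, -139.6, -14.4] [0.002, 0.203, 0.0] n>=2.9
[37.3, -189.6, 6.2] [0.002, 0.255, 0.0] n>=3.9
[56.7, -189.8, 80.7] [0.002, 0.255, 0.0] n>=4.3
```

Spacing is confirmed, with a minimum of about 73 mm. The knob is at W ≈ (−68,−256). I'll go in front of it with the fingers shut.

```bash
python3 -c "
from h import *
rows((-125,-256,190,15,-10),(-118,-256,103,15,-10))"
```

```text
[34.8, -195.6, -3.5] [0.047, -0.007, 0.169] n>=4.0
[49.9, -195.8, 82.4] [0.047, -0.007, 0.169] n>=4.4
```

```bash
python3 -m inch '[[[10,-45,-4,0.02,0,0.06,0],[20,-90,-4,0.03,0,0.12,0],[30,-135,-4,0.047,-0.007,0.169,0],[35,-180,-4,0.047,-0.007,0.169,0],[35,-196,-4,0.047,-0.007,0.169,0],[35,-196,-4,0.047,-0.007,0.169,0],[35,-196,-4,0.047,-0.007,0.169,0],[42,-196,35,0.047,-0.007,0.169,0],[50,-196,75,0.047,-0.007,0.169,0],[50,-196,82,0.047,-0.007,0.169,0],[50,-196,82,0.047,-0.007,0.169,0],[50,-196,82,0.047,-0.007,0.169,0]]]'; python3 log.py;python3 -c "
from h import *
rows((-85,-256,103,15,-10),(-12,-256,103,15,-10))"
```

```text
t: 23.3
ee_pos: [472.7, -283.6, 105.5]
orientation: [0.271, 2.865, -0.037]
ft_force: [0.4, -0.3, 0.6]
width: 0.4
grasp_force: 0.0
q [-0.619  0.455  2.034  0.266  0.425 -2.232]
W [-117.4 -255.9  105.5] tilt 14.9 yaw -9.9 F [ 0.4 -0.3  0.6] w 0.4 g 0.0 t 23.30
[-30.2, 5.5, 10.8] [-0.001, 0.003, 0.001] n>=0.7
[-99.6, 18.1, 29.6] [-0.001, 0.003, 0.001] n>=2.1
```

```bash
python3 -m inch '[[[-15,2.7,5,0,0,0,0],[-30,5.5,10.5,0,0,0,0],[-45,8,14,0,0,0,0],[-60,11,18,0,0,0,0],[-75,13.6,23,0,0,0,0],[-85,15.5,26,0,0,0,0],[-92,16.7,27.5,0,0,0,0],[-92,16.7,27.5,0,0,0,0]]]'; python3 log.py;python3 - <<'E'
from h import *
for n,lim in(("top",(400,460,200,290)),("scene",(180,260,170,260))):
    q=grab(n);hsv=cv2.cvtColor(q["f"],cv2.COLOR_RGB2HSV)
    red=((((hsv[...,0]<6)|(hsv[...,0]>174))&(hsv[...,1]>150)&(hsv[...,2]>60))).astype(np.uint8)
    n_,l,st,c=cv2.connectedComponentsWithStats(red)
    for i in range(1,n_):
        if st[i,4]>8 and lim[0]<c[i][0]<lim[1] and lim[2]<c[i][1]<lim[3]: print(n,st[i],w2W(onz(q,c[i],92)).round(1))
rows((-12,-256,103,15,-10))
E
```

```text
t: 24.1
ee_pos: [563.6, -282.3, 99.5]
orientation: [0.272, 2.88, -0.028]
ft_force: [-17.6, 4.6, 5.2]
width: 0.5
grasp_force: 8.5
q [-0.522  0.549  1.857  0.176  0.507 -2.049]
W [ -26.6 -253.2   99.5] tilt 14.1 yaw -9.9 F [-17.6   4.6   5.2] w 0.5 g 8.5 t 24.10
top [430 231  10   7  48] [   4.1 -252.2   92. ]
scene [201 218   9  11  77] [  -1.7 -253.8   92. ]
[-15.3, -0.2, 0.3] [0.004, -0.011, 0.001] n>=0.3
```

The force has risen to about 18 N, so the lever is at its stop. I'll back off, lift clear, and check.

```bash
python3 -m inch '[[[20,-3,-5,0,0,0,0],[50,-8,-14,0,0,0,0],[60,-10,-50,0,0,0,0],[60,-10,-100,0,0,0,0],[60,-10,-130,0,0,0,0],[60,-10,-130,0,0,0,0],[60,-10,-130,0,0,0,0]]]'>/dev/null; python3 log.py;python3 - <<'E'
from h import *
for n,lim in(("top",(400,460,200,290)),("scene",(180,260,170,260))):
    q=grab(n);hsv=cv2.cvtColor(q["f"],cv2.COLOR_RGB2HSV)
    red=((((hsv[...,0]<6)|(hsv[...,0]>174))&(hsv[...,1]>150)&(hsv[...,2]>60))).astype(np.uint8)
    n_,l,st,c=cv2.connectedComponentsWithStats(red)
    for i in range(1,n_):
        if st[i,4]>8 and lim[0]<c[i][0]<lim[1] and lim[2]<c[i][1]<lim[3]: print(n,st[i],w2W(onz(q,c[i],92)).round(1))
    m=cv2.inRange(hsv,(18,15,150),(36,255,255)); n_,l,st,c=cv2.connectedComponentsWithStats(m)
    if n=="top": print([w2W(onz(q,c[i],61)).round().tolist()[:2] for i in range(1,n_) if st[i,4]>60 and 255<c[i][0]<400 and 195<c[i][1]<285])
E
```

```text
q [-0.604  0.268  1.973  0.17   0.662 -2.107]
W [-112.4 -250.6  213. ] tilt 15.0 yaw -10.0 F [0.4 0.6 0.3] w 0.5 g 0.0 t 24.90
top [429 231  11  10  83] [ 2.000e-01 -2.514e+02  9.200e+01]
[[71.0, -6.0], [41.0, 80.0], [43.0, -86.0], [-32.0, -8.0], [-29.0, -81.0], [-48.0, 72.0]]
scene [201 219   9  10  72] [  -0.4 -253.7   92. ]
```

```bash
python3 -c "
from workcell import ctrl
print(ctrl.close_job())"
```

```text
the job is handed in; nothing more can be done
None
```

The job is handed in: the camera shows all six cheeses flat and at least about 70 mm apart centre to centre, with one in each corner region. The heater lever was pushed to its stop (18 N) and stayed there, and the arm is clear; the interface gave no verdict.

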